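# Slide a plug along the fence into the drilling jig's corner pocket

### The arm

A 6-joint arm with a two-finger parallel gripper is mounted at the origin on a cart in front of the work surface, level with it; the furniture and walls round the work are solid. World frame = base frame: x ahead of the robot, y to its left, z up, the work surface at z = 0. Lengths are in m, angles in rad, forces in N, time in s.
With the tool pointing down it reaches from about 0.4 to 0.825 m from the base axis. Payload 7 kg.
Tool frame: the origin (TCP) lies at the very end of the fingers, on their centre line; the grasp point (between the pads) lies 19 mm behind it (arm.pinch_z is the z of the grasp point in the tool frame, in m); z points along the fingers, y is the direction in which the jaws open and shut (so a half turn about z gives the same grasp; the last joint's range is limited). The gripper opens to 88 mm and grips with 3 to 60 N. Pads are 19 mm wide; open, the fingers measure 130 mm over their backs; the gripper's body (78 mm by 193 mm) begins 47 mm behind the grasp point.
Start: joints at [1.483, 0.359, 0.012, 0, -1.224, -0.288], TCP at [0.248, 0.628, 0.227] pointing down, gripper open.
Joint ranges: [-3.07, 3.07], [-1.43, 2.12], [-1.02, 1.25], [-3.03, 1.67], [-3.05, -0], [-3.03, 3.03]. Speed limits (rad/s): [2.39, 2.39, 3.01, 3.14, 3.14, 3.14].

### API

Orientations are given as [roll, pitch, yaw] about the fixed x, y, z axes, in that order (R = Rz(yaw) Ry(pitch) Rx(roll)).
In Python, from station import arm gives the robot as it stands.
- The arm moves only by the tool drive_tool, never from a script. Its argument "targets" is a list of rows, each a list of 6 numbers: the shift along the world's x, y, z in units of 0.04 m (1.0 is 0.04 m), then the turn, a rotation vector about the world's x, y, z in units of 6 degrees (1.0 is 6 degrees). In form: [[x, y, z, wx, wy, wz], ...]. A call has 1 to 5 rows; each row shifts and turns the commanded pose from where the row before left it; what a row does not reach is not made up. A row lasts 1/8 s, in which the tool goes at most 62.5 mm and 10.7 degrees, less where a joint would pass 70% of its speed; a pose out of reach is approached as far as the arm can. A call with a number of a shift or a turn outside -1 to 1 is refused whole. A call with a gripper value outside its range is refused whole. "claw" is the opening, from 0 (shut) to 1 (fully open), set as the call begins (left out, the last holds). The fingers move at their own pace and stop on an object; "newtons" is the grip in N (left out, the last holds). Time passes only in rows, so rows that do not move let the fingers close. It gives the time, the measured TCP pose, the force and the opening at its end, in the units of the state.
- arm.get_state(): the state, without advancing time (a new reading comes with each control period).
- arm.grab_frame(name): name is "side" or "top"; returns (picture, depth): 384x512x3 uint8, red, green, blue; 384x512 float32, m along the optical axis (not along the pixel's ray), 0 where there is no reading.
- arm.get_calibration(name): a dict with "mtx" (3x3 intrinsics, pixels), "dist_coeffs" ([k1, k2, p1, p2, k3] as OpenCV has them; the pictures are not rectified), "origin" and "rotation" of the camera in the world. Camera axes: x right, y up, looking along -z (the intrinsics and any distortion apply to the point x, -y, -z); pixel columns grow to the right and rows downward; lengths in m; the calibration is good to about 2 mm. A picture is of the moment at which its call begins. get_calibration takes no time and is no camera call.
- arm.job_done(): hands the job in, once; it reports no verdict.
Trained networks look in the newest picture that a camera, given by its name, has taken for a name from the list of things; names that differ only in an ending like _2 or _b are one class to them, and where a whole thing is asked for, a point or a joint stands for the part that bears it (a point fixed in the world has none). Each returns a list of dicts, best first, with "score" (0 to 1); they miss things now and then, are a little off and sometimes report something else, mostly with a low value. They report only what shows in the picture. A call takes as long as a camera call. They do not tell look-alikes from the thing itself.
- arm.search_frame(target, camera): "point" ([x, y, z] in m, in the coordinates of the camera as it stood for that picture, good to about 4 mm: the middle of the surface that is visible of it).
- arm.cut_out(target, camera): "pixels" (384x512 bool, what is visible of it).
- arm.landmark_of(target, camera): "point" ([x, y, z] in m, in the coordinates of the camera as it stood for that picture, good to about 4 mm: a listed point, or the origin of a listed thing).
The state is a dict: "t": time; "q": joint angles; "qd": joint speeds; "joint_efforts": joint torques, N m; "eef_pos": TCP position; "ee_rot": TCP orientation; "force": force on the tool from outside, world axes, zero at the start; "moment": the same for the moment, N m; "width": finger opening in m.
Only numpy, scipy, OpenCV 4.12 (cv2) and the standard library are available. Lean on these libraries where they do the work, as an engineer would, in place of code of your own. Each camera call takes 0.05 s, during which the arm holds its last target. There are 200 camera calls.

### The job

Get the wooden plug that lies on the drilling jig's board ready for drilling: with the fingertips push it straight over to the fence near where it lies, then, keeping it against the fence all the way, drag it along the fence into the corner pocket until it sits fully home against both fence and end stop. Only push or press it: do not take it between the fingers and do not lift or tip it. Leave the spare plug, wax tin and sanding block beside the jig alone.

Things in the scene. Friction and masses are not known exactly. Their poses are not given: they have to be found in the camera images.
- jig: Fixed drilling jig, place and yaw vary. Plywood board with a dark wooden fence along its far side, an end stop across the fence's +y end and a low lip that closes the front of the corner pocket. Origin under the board; x points across the board to the fence, y along the fence to the stop, z up. Board: x -95 to 75 mm, y -180 to 160 mm, top at z = 12 mm.
- fence_face (a point): Middle of the foot of the fence's inner face (x = 55 mm of the jig), at board height; axes as the jig's. The fence is 330 mm long, 20 mm thick, 24 mm high above the board.
- stop_face (a point): Foot of the end stop's inner face (y = 130 mm of the jig), opposite the middle of the seated plug; axes as the jig's. The stop is 20 mm thick, 24 mm high above the board.
- lip_end (a point): Rounded free end of the pocket's front lip (y = 100 mm of the jig), at board height; axes as the jig's. The lip runs 30 mm from the stop to here, 14 mm thick, 12 mm high above the board; its inner face is 48.6 mm from the fence. So the pocket is open only towards -y, and nearly the rear half of a seated plug stays outside it.
- pocket (a point): Where the plug's origin lies when the plug is fully home: on the board's top at x = 32.2, y = 107.2 mm of the jig, axes as the jig's. A plug touching the fence has x = 0 here, one touching the end stop has y = 0.
- plug: The plug to be moved: plain brown wooden disc, 45.6 mm in diameter and 20 mm high, about 30 g, lying flat on the jig's board in its part away from the stop. Origin at the centre of its underside; z is its axis. It starts 32 to 67 mm off the fence and 155 to 235 mm from home along the fence, and, being sanded and waxed like the jig (friction about 0.35 between them), slides under a push of less than 1 N.
- spare_plug: Bystander: greyish wooden disc of the same size lying on the bench beside one end of the jig (not on the board); origin at the centre of its underside.
- wax_tin: Bystander: round closed tin, 67 mm in diameter, 36 mm high, on the bench beside the other end of the jig; origin at the centre of its underside. It and the spare plug may be the other way round.
- sanding_block: Bystander: cork sanding block 62 x 110 x 38 mm on the bench on the robot's side of the jig; origin at the centre of its underside, long side along its y.
There are look-alikes about, which are no part of the job. Leave any green, pink or turquoise look-alike of the plug alone.

How it is judged:
By the outcome, as a careful person would: the job done as asked, in the order asked, and still so for the second after the job is handed in, with the robot touching nothing.
It also fails if it takes over 56 s, if anything falls off the work surface, if the arm or the gripper's body presses on something with over 40 N, if the wrist force passes 120 N, or if a joint passes its speed limit or range.

## Working session

There is one attempt and no reset: what is moved stays moved. The work goes in short steps, Python scripts to look and compute and a tool call to move; the robot and the scene stay as the last step left them, time stands still between calls to the robot, and variables do not carry over. Pictures are saved under pics/ and viewed, about 8 in all and at most 12, crops included, and the job is handed in when it is done.

Besides the shell and the picture viewer there is one more tool, called as a command line: name --pt "numbers of a row" for each row, then --argument value for the rest. drive_tool: Moves the arm, as the interface text tells. Shifts and turns lie within -1 to 1; 1 stands for 0.04 m of shift or 6 degrees of turn. Its arguments: {"type":"object","properties":{"targets":{"type":"array"},"claw":{"type":"number"},"newtons":{"type":"number"}},"required":["targets"]}

```bash
mkdir -p pics; cat > h.py <<'E'
import numpy as np, cv2
from station import arm
def w(p,cam):
    c=arm.get_calibration(cam); return np.array(c["rotation"])@np.array(p)+np.array(c["origin"])
def ray(px,cam,z):
    c=arm.get_calibration(cam); u=cv2.undistortPoints(np.array([[px]],float),np.array(c["mtx"]),np.array(c["dist_coeffs"]))[0,0]
    d=np.array(c["rotation"])@np.array([u[0],-u[1],-1]); o=np.array(c["origin"]); return o+d*(z-o[2])/d[2]
def proj(P,cam):
    c=arm.get_calibration(cam); q=np.array(c["rotation"]).T@(np.array(P)-np.array(c["origin"])); q=q*[1,-1,-1]
    return cv2.projectPoints(q.reshape(1,3),np.zeros(3),np.zeros(3),np.array(c["mtx"]),np.array(c["dist_coeffs"]))[0][0,0]
E
python3 - <<'E'
from h import *
s=arm.get_state(); print(s["t"],s["eef_pos"],s["ee_rot"],s["width"],s["force"])
ims=[]
for cam in("top","side"):
    im,d=arm.grab_frame(cam); cv2.imwrite(f"pics/{cam}0.png",im[:,:,::-1])
    print(cam,np.round(arm.get_calibration(cam)["origin"],3))
    for n in("plug","fence_face","stop_face","lip_end","pocket","jig","spare_plug"):
        for r in arm.landmark_of(n,cam)[:3]:
            P=w(r["point"],cam); print(n,round(r["score"],2),np.round(P,4),np.round(proj(P,cam)))
E
```

```text
0.0 [0.24759644 0.62742427 0.2256415 ] [ 3.13996030e+00 -1.76400677e-04 -3.75911027e-01] 0.08756912090813553 [ 0.36943597 -0.50177504  0.49675595]
top [0.431 0.061 1.061]Traceback (most recent call last):
  File "<stdin>", line 9, in <module>
  File "h.py", line 9, in proj
    c=arm.get_calibration(cam); q=np.array(c["rotation"]).T@(np.array(P)-np.array(c["origin"])); q=q*[1,-1,-1]
                                                                                                   ~^~~~~~~~~~
TypeError: can't multiply sequence by non-int of type 'numpy.float64'
```

View pics/top0.png

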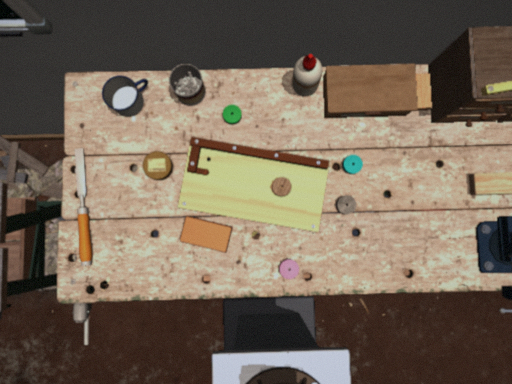

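The top view shows the jig with the fence along the top edge, the stop at left (~192,155) and the brown plug at (281,187). The look-alikes are green (232,114), turquoise (352,164), pink (289,269) and the grey spare (346,204). The helper failed because "rotation" isn't a 3x3 matrix, so I'll check its form.

```bash
python3 - <<'E'
from station import arm
for c in("top","side"): print(arm.get_calibration(c))
E
sed -i 's/np.array(c\["rotation"\])/R(c)/' h.py
sed -i '2a from scipy.spatial.transform import Rotation\ndef R(c): return Rotation.from_euler("xyz",c["rotation"]).as_matrix()' h.py
cat > look.py <<'E'
from h import *
import sys
tag=sys.argv[1]
for cam in("top","side"):
    im,d=arm.grab_frame(cam); cv2.imwrite(f"pics/{cam}{tag}.png",im[:,:,::-1])
    for n in sys.argv[2:]:
        for r in arm.landmark_of(n,cam)[:6 if n=="plug" else 2]:
            P=w(r["point"],cam); print(cam,n,round(r["score"],2),np.round(P,4),np.round(proj(P,cam)))
E
python3 look.py 1 plug fence_face stop_face lip_end pocket jig
```

```text
{'mtx': array([[441.21795068,   0.        , 256.35281204],
       [  0.        , 441.21795068, 189.03143201],
       [  0.        ,   0.        ,   1.        ]]), 'dist_coeffs': array([0.03007748, 0.        , 0.        , 0.        , 0.        ]), 'origin': array([0.43146161, 0.06133129, 1.06075225]), 'rotation': array([ 0.09148989, -0.01142985, -1.59883233])}
{'mtx': array([[382.87615087,   0.        , 260.85126591],
       [  0.        , 382.87615087, 196.68499749],
       [  0.        ,   0.        ,   1.        ]]), 'dist_coeffs': array([-0.10357818,  0.        ,  0.        ,  0.        ,  0.        ]), 'origin': array([ 0.17250694, -0.61434706,  0.55490276]), 'rotation': array([ 0.98027563, -0.01492228, -0.4807108 ])}
top plug 0.82 [ 0.7113  0.1024 -0.0016] [231. 115.]
top plug 0.79 [ 0.5787 -0.1839  0.0015] [351. 166.]
top plug 0.56 [ 0.5308 -0.0126  0.0141] [281. 187.]
top plug 0.53 [ 0.34   -0.0227  0.0032] [288. 267.]
top plug 0.42 [0.6037 0.1834 0.0159] [198. 159.]
top fence_face 0.92 [0.6027 0.0384 0.0134] [259. 158.]
top fence_face 0.66 [0.604  0.161  0.0113] [208. 159.]
top stop_face 0.62 [0.6052 0.1829 0.016 ] [198. 158.]
top lip_end 0.96 [0.5648 0.1583 0.0082] [209. 175.]
top jig 0.76 [ 5.509e-01  6.140e-02 -2.000e-04] [250. 180.]
side plug 0.74 [ 0.5807 -0.1879  0.0021] [337. 268.]
side plug 0.69 [ 0.3423 -0.0269 -0.0008] [200. 256.]
side plug 0.68 [ 0.7133  0.0991 -0.0009] [313. 186.]
side plug 0.66 [ 0.5276 -0.0124  0.0132] [273. 224.]
side fence_face 0.84 [0.6083 0.0363 0.0132] [292. 204.]
side stop_face 0.74 [0.61   0.1809 0.0103] [265. 178.]
side pocket 0.92 [0.6067 0.1528 0.0069] [269. 184.]
side jig 0.79 [5.512e-01 5.480e-02 1.000e-04] [268. 210.]
```

View pics/side1.png

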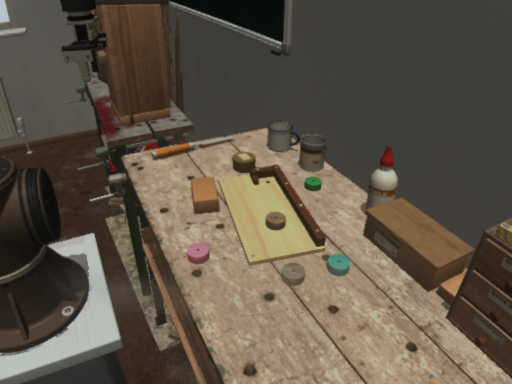

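The side view agrees: the brown plug on the board is at (275,221), with the coloured look-alikes off the board and the grey spare at (293,273). Candidates in the top view: brown (281,187) is the one on the board, so I choose it. Rejected are grey (346,204), turquoise (352,164), green (232,114) and pink (289,269). Next I'll fit the jig pose and check it in a rectified close crop.

```bash
cat > fit.py <<'E'
from h import *
from scipy.optimize import least_squares
J=np.array([[55,-15],[32.2,130],[-.6,100],[0,0],[55,-15],[32.2,130],[32.2,107.2],[0,0]])/1e3
W=np.array([[.6027,.0384],[.6052,.1829],[.5648,.1583],[.5509,.0614],[.6083,.0363],[.61,.1809],[.6067,.1528],[.5512,.0548]])
def T(p,X): c,s=np.cos(p[2]),np.sin(p[2]); return np.asarray(X)@np.array([[c,s],[-s,c]])+p[:2]
r=least_squares(lambda p:(T(p,J)-W).ravel(),[.55,.06,0],loss="soft_l1",f_scale=.004); p=r.x
print(p,np.degrees(p[2])); print(np.round((T(p,J)-W)*1e3,1))
np.save("jig.npy",p)
E
cat > rect.py <<'E'
from h import *
from fit import T
import sys
# rectified crop in JIG axes: columns = -y .. up = +x ; 2 px/mm
def rect(cam,png,out,p,z=.012,lines=True):
    im=cv2.imread(png); xs=np.arange(.095,-.115,-.0005); ys=np.arange(.175,-.195,-.0005)
    Y,X=np.meshgrid(ys,xs); P=T(p,np.stack([X.ravel(),Y.ravel()],1)); P=np.c_[P,np.full(len(P),z)]
    c=arm.get_calibration(cam); q=((P-c["origin"])@R(c))*[1,-1,-1]
    m=cv2.projectPoints(q,np.zeros(3),np.zeros(3),c["mtx"],c["dist_coeffs"])[0].reshape(*X.shape,2).astype(np.float32)
    o=cv2.remap(im,m,None,cv2.INTER_CUBIC)
    def px(x,y): return int((.095-x/1e3)*2000),int((.175-y/1e3)*2000)
    if lines:
        for a,b in(((-95,-180),(-95,160)),((-95,-180),(75,-180)),((-95,160),(75,160)),((55,-180),(55,150)),((32,130),(55,130)),((6.4,100),(6.4,130))):
            (v,u),(t,s)=px(*a),px(*b); cv2.line(o,(u,v),(s,t),(255,0,255),1)
    cv2.imwrite(out,o); return o
if __name__=="__main__":
    rect(sys.argv[1],sys.argv[2],sys.argv[3],np.load("jig.npy"))
E
python3 fit.py; python3 rect.py top pics/top1.png pics/rect1.png
```

```text
[ 0.55238253  0.05936315 -0.17607039] -10.08808999124182
[[ 1.2 -3.4]
 [ 1.7 -1.2]
 [ 4.5 -0.4]
 [ 1.5 -2. ]
 [-4.4 -1.3]
 [-3.1  0.8]
 [-3.8  6.5]
 [ 1.2  4.6]]
[ 0.55238253  0.05936315 -0.17607039] -10.08808999124182
[[ 1.2 -3.4]
 [ 1.7 -1.2]
 [ 4.5 -0.4]
 [ 1.5 -2. ]
 [-4.4 -1.3]
 [-3.1  0.8]
 [-3.8  6.5]
 [ 1.2  4.6]]
```

View pics/rect1.png

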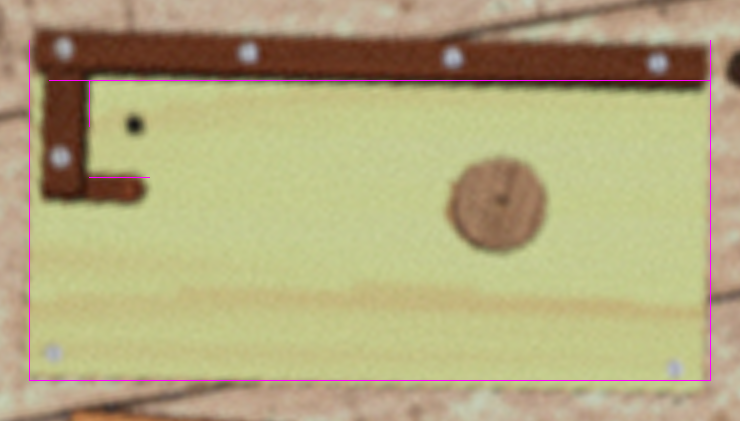

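The brown disc is the right one, at crop (499,205). The fitted yaw is about 1.1° short: the fence foot runs from v=75 to v=88, and the front edge is about 2 mm lower than drawn. I'll correct the pose and locate the plug, then move.

```bash
sed -i 's/^r=least/if __name__=="__main__":\n  r=least/; s/^print(p/  print(p/; s/^np.save/  np.save/' fit.py
cat > g.py <<'E'
from h import *
from fit import T
p=np.load("jig2.npy")
def inv(P): c,s=np.cos(p[2]),np.sin(p[2]); return (np.asarray(P)[:2]-p[:2])@np.array([[c,-s],[s,c]])
E
python3 - <<'E'
from h import *
from fit import T
from rect import rect
p0=np.load("jig.npy")
def fromcrop(u,v): return T(p0,[.095-v/2000,.175-u/2000])
# new frame: at crop y=-15mm (u=380) fence shift -1.3mm avg, y +0.3
yaw=p0[2]-np.radians(1.13)
base=T(p0,[-.0013,-.015+.0003]); c,s=np.cos(yaw),np.sin(yaw)
o=base-np.array([c*0+s*.015, -c*.015]); p=np.array([*o,yaw])
# jig pt (0,-15mm) must map to base
p[:2]+=base-T(p,[0,-.015]); np.save("jig2.npy",p); print(p,np.degrees(yaw))
import g
P=fromcrop(499,205); px=proj([*P,.012],"top"); pl=ray(px,"top",.032); print("plug",pl,"jig mm",g.inv(pl)*1e3)
rect("top","pics/top1.png","pics/rect2.png",p)
for n,j in(("start1",[-.020,None]),): pass
jp=g.inv(pl)
for d in(60,45): print("pre",d,T(p,[jp[0]-d/1e3,jp[1]]))
print("fence end tcp(face half 9.5)",T(p,[.0322-.0228-.0095,jp[1]]))
E
```

```text
[ 0.55144591  0.05983153 -0.19579261] -11.21808999124182
plug [ 0.53003259 -0.01126009  0.032     ] jig mm [ -7.1737398  -73.89916175]
pre 60 [4.71178963e-01 4.12556471e-04]
pre 45 [ 0.48589237 -0.0025056 ]
fence end tcp(face half 9.5) [ 0.53697118 -0.01263624]
```

View pics/rect2.png

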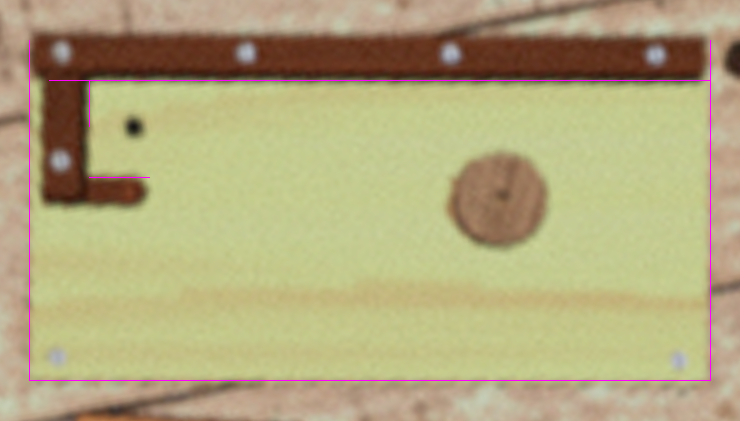

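drive_tool --pt "0.3 -1 0 0 0 1" --pt "0.3 -1 0 0 0 0.71" --pt "0.3 -1 0 0 0 0" --pt "0.3 -1 0 0 0 0" --pt "0.3 -1 0 0 0 0" --claw 0

```text
t: 1.42
eef_pos: [0.3081, 0.4266, 0.2268]
ee_rot: [-3.141, -0.0, -0.197]
force: [0.3, 0.4, 0.4]
width: 0.0429
```

The corrected outline matches the board and the fence foot (v≈80 along its whole length). The plug at crop (499,200) is 39 mm off the fence and 181 mm from home, which fits the task's ranges. Moving on.

drive_tool --pt "0.37 -1 0 0 0 0" --pt "0.37 -1 0 0 0 0" --pt "0.37 -1 0 0 0 0" --pt "0.37 -1 0 0 0 0" --pt "0.37 -1 0 0 0 0"

```text
t: 2.05
eef_pos: [0.3821, 0.2266, 0.2269]
ee_rot: [-3.141, -0.0, -0.196]
force: [-0.9, -0.0, 0.2]
width: 0.0004
```

drive_tool --pt "0.37 -1 0 0 0 0" --pt "0.37 -1 0 0 0 0" --pt "0.37 -1 0 0 0 0" --pt "0.37 -1 0 0 0 0" --pt "0.37 -1 0 0 0 0"

```text
t: 2.68
eef_pos: [0.4561, 0.0265, 0.227]
ee_rot: [-3.141, -0.001, -0.197]
force: [1.0, -0.0, 0.0]
width: 0.0007
```

drive_tool --pt "0.3 -0.5 -1 0 0 0" --pt "0 0 -1 0 0 0" --pt "0 0 -1 0 0 0" --pt "0 0 -1 0 0 0" --pt "0 0 0 0 0 0"

```text
t: 3.3
eef_pos: [0.4658, 0.007, 0.0646]
ee_rot: [3.138, 0.005, -0.197]
force: [1.2, -0.4, 0.0]
width: 0.0004
```

drive_tool --pt "0 -0.14 -0.55 0 0 0" --pt "0 0 -0.56 0 0 0" --pt "0 0 0 0 0 0"

```text
t: 3.68
eef_pos: [0.4679, 0.0023, 0.0227]
ee_rot: [3.141, 0.0, -0.197]
force: [0.3, 0.3, 0.2]
width: 0.0008
```

```bash
python3 look.py 2 plug | grep -v "0\.7..\+0\.1\b"; python3 - <<'E'
from g import *
s=arm.get_state(); print(s["eef_pos"],s["ee_rot"],inv(s["eef_pos"])*1e3,s["force"])
a=cv2.imread("pics/top2.png"); b=cv2.imread("pics/side2.png")
A=cv2.resize(a[110:260,160:360],None,fx=3,fy=3); B=cv2.resize(b[150:300,180:380],None,fx=3,fy=3)
cv2.imwrite("pics/c2.png",cv2.resize(np.vstack([A,B]),None,fx=.65,fy=.65))
E
```

```text
top plug 0.77 [ 0.7148  0.1034 -0.0022] [231. 114.]
top plug 0.75 [ 0.5822 -0.1852  0.0006] [351. 164.]
top plug 0.53 [ 0.3415 -0.0271  0.0006] [290. 267.]
side plug 0.95 [ 0.5812 -0.1848 -0.0031] [336. 268.]
side plug 0.68 [ 0.3383 -0.0286  0.0008] [198. 257.]
side plug 0.57 [ 0.5292 -0.018   0.0135] [275. 225.]
side plug 0.56 [ 0.7106  0.0993 -0.0013] [312. 187.]
[0.46885928 0.00274989 0.02369529] [-3.14034539e+00 -2.14791541e-03 -1.96255145e-01] [-69.90382253 -72.05776262] [ 0.56214968 -0.78472271 -0.52267191]
```

View pics/c2.png

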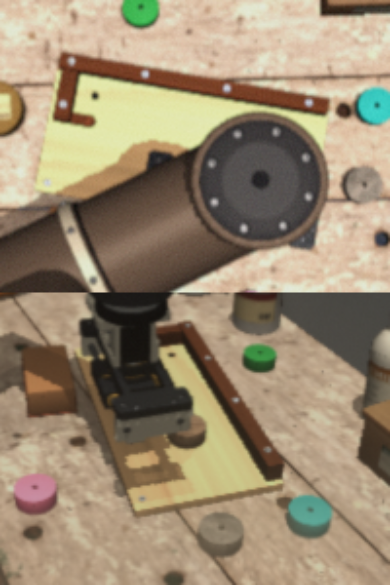

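The top view of the plug is blocked by the arm. The side view shows the closed fingertips at about (150,425) on the robot side of the plug at (190,430), both over the board and lined up. Now I'll push straight to the fence.

drive_tool --pt "0.307 -0.09 -0.08 0 0 0" --pt "0.307 -0.061 0 0 0 0" --pt "0.15 -0.029 0 0 0 0" --pt "0.15 -0.029 0 0 0 0" --pt "0.15 -0.029 0 0 0 0"

```text
t: 4.5
eef_pos: [0.5105, -0.0074, 0.0188]
ee_rot: [3.141, 0.0, -0.197]
force: [-0.5, 0.0, 0.5]
width: 0.0007
```

drive_tool --pt "0.15 -0.029 0 0 0 0" --pt "0.15 -0.029 0 0 0 0" --pt "0.15 -0.029 0 0 0 0" --pt "0.15 -0.029 0 0 0 0" --pt "0 0 0 0 0 0"

```text
t: 5.12
eef_pos: [0.5348, -0.0119, 0.0189]
ee_rot: [-3.142, -0.0, -0.197]
force: [0.5, -0.5, 0.6]
width: 0.0002
```

```bash
python3 look.py 3 plug | grep side; python3 - <<'E'
from g import *
s=arm.get_state(); print(s["eef_pos"],inv(s["eef_pos"])*1e3,s["force"])
b=cv2.imread("pics/side3.png")
cv2.imwrite("pics/c3.png",cv2.resize(b[150:280,200:360],None,fx=3,fy=3))
E
```

```text
side plug 0.95 [ 0.5812 -0.1888 -0.0008] [337. 269.]
side plug 0.78 [ 0.343  -0.028  -0.0004] [200. 256.]
side plug 0.76 [7.113e-01 1.005e-01 3.000e-04] [312. 186.]
side plug 0.41 [ 0.5649 -0.0216  0.011 ] [289. 222.]
[ 0.5340726  -0.01191362  0.01892988] [ -3.08378203 -73.75425177] [ 0.73672738 -0.57021743  0.38834282]
```

View pics/c3.png

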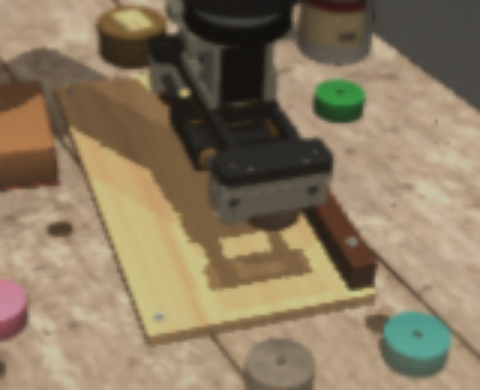

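The side view shows the plug at crop (270,215), still just short of the fence. I'll creep until the force rises.

drive_tool --pt "0.04 -0.008 0 0 0 0" --pt "0.03 -0.006 0 0 0 0" --pt "0 0 0 0 0 0"

```text
t: 5.7
eef_pos: [0.5363, -0.0125, 0.0188]
ee_rot: [3.141, 0.001, -0.197]
force: [-3.2, 1.1, 1.9]
width: 0.0002
```

drive_tool --pt "0.025 -0.005 0 0 0 0" --pt "0 0 0 0 0 0"

```text
t: 5.95
eef_pos: [0.5365, -0.0128, 0.0186]
ee_rot: [3.141, 0.003, -0.197]
force: [-6.3, 2.7, 3.5]
width: 0.0007
```

drive_tool --pt "0.025 -0.005 0 0 0 0" --pt "0 0 0 0 0 0"

```text
t: 6.2
eef_pos: [0.5365, -0.0131, 0.0184]
ee_rot: [3.14, 0.004, -0.197]
force: [-8.2, 3.6, 5.6]
width: 0.0005
```

Firm contact at 8 N shows the plug is on the fence, and the TCP is within 0.6 mm of the prediction. Next I back off, move behind the plug and turn the flat tip face 60°, so a push along the fence also presses the plug onto it.

drive_tool --pt "-0.2 0.04 0 0 0 0" --pt "-0.56 0.11 0 0 0 0" --pt "-0.107 -0.54 0 0 0 1" --pt "-0.107 -0.54 0 0 0 1" --pt "0 0 0 0 0 1"

```text
t: 6.82
eef_pos: [0.5002, -0.051, 0.0192]
ee_rot: [3.142, -0.001, 0.12]
force: [-0.1, 0.4, -0.1]
width: 0.0003
```

drive_tool --pt "0 0 0 0 0 1" --pt "0 0 0 0 0 1" --pt "0 0 0 0 0 1" --pt "0 0 0 0 0 1" --pt "0 0 0 0 0 1"

```text
t: 7.45
eef_pos: [0.5008, -0.0499, 0.0192]
ee_rot: [3.141, -0.001, 0.645]
force: [0.5, 0.2, 0.4]
width: 0.0003
```

drive_tool --pt "0 0 0 0 0 1" --pt "0 0 0 0 0 1" --pt "0 0 0 0 0 0"

```text
t: 7.82
eef_pos: [0.5007, -0.0499, 0.0192]
ee_rot: [3.141, -0.001, 0.85]
force: [0.6, 0.5, -0.3]
width: 0.0006
```

```bash
python3 look.py 4 plug; python3 - <<'E'
from g import *
from rect import rect
s=arm.get_state(); print(s["t"],s["eef_pos"],s["ee_rot"],inv(s["eef_pos"])*1e3,s["q"],s["force"])
b=cv2.imread("pics/side4.png"); B=cv2.resize(b[150:280,200:360],None,fx=3,fy=3)
o=rect("top","pics/top4.png","pics/rect4.png",p,z=.032,lines=False)
o=cv2.resize(o,(480,273)); cv2.imwrite("pics/c4.png",np.vstack([B[:300],o]))
E
```

```text
top plug 0.85 [ 0.7107  0.1037 -0.0016] [231. 116.]
top plug 0.68 [ 0.3381 -0.0227  0.0006] [288. 268.]
top plug 0.49 [ 0.5672 -0.016   0.014 ] [282. 172.]
side plug 0.77 [ 0.5794 -0.1903  0.002 ] [337. 269.]
side plug 0.68 [ 0.5672 -0.0223  0.0077] [290. 223.]
side plug 0.54 [ 0.71    0.0983 -0.0024] [312. 187.]
8.025 [ 0.5002969  -0.05002463  0.01902361] [ 3.14131104e+00 -2.98576227e-04  8.48858281e-01] [ -28.79987887 -117.70796395] [ 2.91793553e-01  3.19728621e-01 -6.14727548e-01  1.36677799e-04
 -6.35937842e-01  2.12775107e+00] [-0.14324983  0.25912556 -0.23293996]
```

View pics/c4.png

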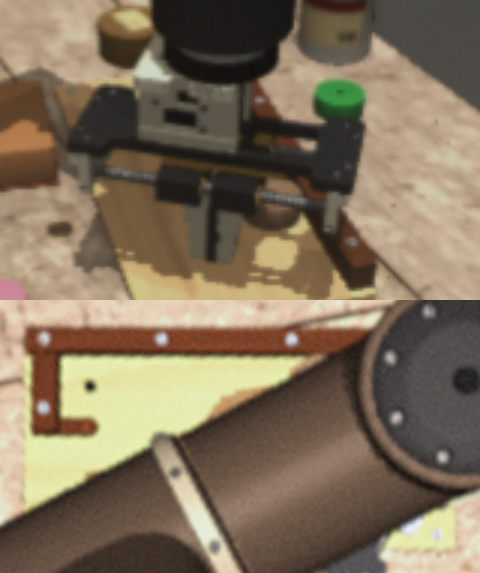

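The side view shows the fingertips at (212,240) turned as intended, with the plug at (275,205) against the fence and undisturbed. Next I move in behind it and push along the fence.

drive_tool --pt "0.4 -0.08 0 0 0 0" --pt "0.4 -0.08 0 0 0 0" --pt "0.426 -0.084 0 0 0 0" --pt "0 0 0 0 0 0"

```text
t: 8.52
eef_pos: [0.5511, -0.0601, 0.0187]
ee_rot: [3.141, -0.0, 0.85]
force: [-0.5, -0.3, -0.5]
width: 0.0002
```

drive_tool --pt "0.024 0.12 0 0 0 0" --pt "0.024 0.12 0 0 0 0" --pt "0.024 0.12 0 0 0 0" --pt "0.024 0.12 0 0 0 0" --pt "0.024 0.12 0 0 0 0"

```text
t: 9.15
eef_pos: [0.554, -0.0354, 0.019]
ee_rot: [3.142, -0.0, 0.851]
force: [-0.3, 0.2, 0.1]
width: 0.0004
```

```bash
cat > st.py <<'E'
from g import *
s=arm.get_state(); print(s["t"],np.round(s["eef_pos"],4),np.round(inv(s["eef_pos"])*1e3,1),np.round(s["force"],1))
for cam in("side",):
    im,d=arm.grab_frame(cam)
    for r in arm.landmark_of("plug",cam)[:6]:
        P=w(r["point"],cam); j=inv(P)*1e3
        if -95<j[0]<75 and -180<j[1]<160: print(cam,round(r["score"],2),np.round(j,1),P[2])
E
python3 st.py
```

```text
9.15 [ 0.554  -0.0354  0.019 ] [ 21.  -92.9] [-0.3  0.2  0.1]
side 0.57 [ 30.3 -62.3] 0.01119478518140149
```

The plug is moving with the finger and the forces are tiny. Continuing.

drive_tool --pt "0.029 0.147 0 0 0 0" --pt "0.029 0.147 0 0 0 0" --pt "0.029 0.147 0 0 0 0" --pt "0.029 0.147 0 0 0 0" --pt "0.029 0.147 0 0 0 0"

```text
t: 9.88
eef_pos: [0.5599, -0.006, 0.019]
ee_rot: [-3.142, 0.0, 0.851]
force: [-0.5, -1.0, 0.6]
width: 0.0003
```

drive_tool --pt "0.029 0.147 0 0 0 0" --pt "0.029 0.147 0 0 0 0" --pt "0.029 0.147 0 0 0 0" --pt "0.029 0.147 0 0 0 0" --pt "0.029 0.147 0 0 0 0"

```text
t: 10.5
eef_pos: [0.5657, 0.0234, 0.019]
ee_rot: [-3.142, -0.0, 0.85]
force: [-0.1, -0.6, -0.3]
width: 0.0003
```

```bash
python3 st.py; python3 - <<'E'
from g import *
im,_=arm.grab_frame("side"); cv2.imwrite("pics/c5.png",cv2.resize(im[140:260,200:340,::-1],None,fx=3.5,fy=3.5))
E
```

```text
10.5 [0.5657 0.0234 0.019 ] [ 21. -33.] [-0.1 -0.6 -0.3]
side 0.35 [28.4 -3.9] 0.010700351484635884
```

View pics/c5.png

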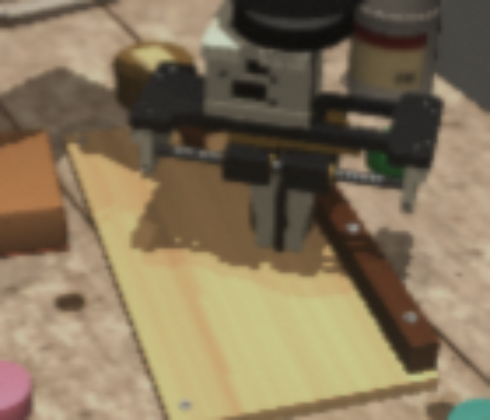

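The fingers hide the plug in the side view, but the detector puts it at y≈-4, where expected, still on the fence. Continuing to just before the pocket.

drive_tool --pt "0.029 0.147 0 0 0 0" --pt "0.029 0.147 0 0 0 0" --pt "0.029 0.147 0 0 0 0" --pt "0.029 0.147 0 0 0 0" --pt "0.029 0.147 0 0 0 0"

```text
t: 11.28
eef_pos: [0.5715, 0.0529, 0.0189]
ee_rot: [3.142, -0.0, 0.851]
force: [-0.7, 0.2, 0.3]
width: 0.0007
```

drive_tool --pt "0.029 0.147 0 0 0 0" --pt "0.029 0.147 0 0 0 0" --pt "0.029 0.147 0 0 0 0" --pt "0.029 0.147 0 0 0 0" --pt "0.029 0.147 0 0 0 0"

```text
t: 11.9
eef_pos: [0.5773, 0.0822, 0.019]
ee_rot: [3.142, -0.0, 0.851]
force: [0.2, 0.2, 0.3]
width: 0.0009
```

drive_tool --pt "0.029 0.147 0 0 0 0" --pt "0.029 0.147 0 0 0 0" --pt "0.029 0.147 0 0 0 0" --pt "0.02 0.1 0 0 0 0" --pt "0.02 0.1 0 0 0 0"

```text
t: 12.52
eef_pos: [0.5823, 0.1077, 0.0189]
ee_rot: [3.142, 0.0, 0.851]
force: [-0.3, -0.0, -0.7]
width: 0.0005
```

```bash
python3 st.py; python3 - <<'E'
from g import *
im,_=arm.grab_frame("side"); a,_=arm.grab_frame("top")
cv2.imwrite("pics/c6.png",np.hstack([cv2.resize(im[130:230,200:320,::-1],None,fx=3,fy=3),cv2.resize(a[120:220,160:280,::-1],None,fx=3,fy=3)]))
E
```

```text
12.525 [0.5823 0.1077 0.0189] [21.  52.9] [-0.3 -0.  -0.7]
side 0.36 [31.7 83.3] 0.007477983057044946
```

View pics/c6.png

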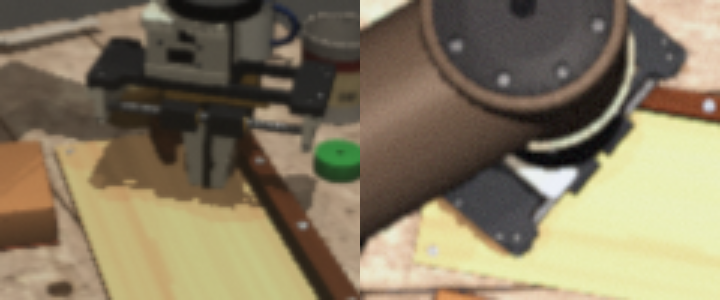

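The plug itself is hidden in both views; the detector says (31.7, 83.3) in the jig frame, which matches the geometry at 84. Now I enter the pocket slowly.

drive_tool --pt "0.02 0.098 0 0 0 0" --pt "0.02 0.098 0 0 0 0" --pt "0.02 0.098 0 0 0 0" --pt "0.02 0.098 0 0 0 0" --pt "0.01 0.049 0 0 0 0"

```text
t: 13.35
eef_pos: [0.586, 0.1254, 0.019]
ee_rot: [3.142, -0.0, 0.851]
force: [-0.0, -1.0, 0.8]
width: 0.0005
```

drive_tool --pt "0.01 0.049 0 0 0 0" --pt "0.007 0.037 0 0 0 0" --pt "0 0 0 0 0 0"

```text
t: 13.72
eef_pos: [0.5866, 0.1286, 0.019]
ee_rot: [3.142, -0.0, 0.85]
force: [-0.6, -0.8, -0.1]
width: 0.0004
```

drive_tool --pt "0.007 0.034 0 0 0 0" --pt "0 0 0 0 0 0"

```text
t: 13.98
eef_pos: [0.5861, 0.1291, 0.0188]
ee_rot: [-3.141, 0.002, 0.85]
force: [-2.0, -3.9, 0.8]
width: 0.0005
```

drive_tool --pt "0.007 0.034 0 0 0 0" --pt "0 0 0 0 0 0"

```text
t: 14.22
eef_pos: [0.5856, 0.1296, 0.0186]
ee_rot: [-3.141, 0.004, 0.85]
force: [-4.2, -7.2, 3.5]
width: 0.0002
```

drive_tool --pt "0.006 0.025 0 0 0 0" --pt "0 0 0 0 0 0"

```text
t: 14.48
eef_pos: [0.5852, 0.1299, 0.0185]
ee_rot: [-3.14, 0.005, 0.85]
force: [-4.2, -11.0, 5.0]
width: 0.0005
```

```bash
python3 st.py
```

```text
14.475 [0.5852 0.1299 0.0185] [19.5 75.3] [ -4.2 -11.    5. ]
side 0.52 [ 29.4 106.4] 0.009734236616542935
```

Stiff contact at about 11 N, so the plug seems home. I'll back off along the face normal, lift clear and look.

drive_tool --pt "-0.1 -0.12 0 0 0 0" --pt "-0.3 -0.34 0 0 0 0" --pt "-0.3 -0.34 0 0 0 0" --pt "0 0 1 0 0 0" --pt "0 0 1 0 0 0"

```text
t: 15.2
eef_pos: [0.5583, 0.0993, 0.0997]
ee_rot: [-3.141, 0.001, 0.85]
force: [0.4, 0.8, 0.3]
width: 0.0
```

drive_tool --pt "0 -1 1 0 0 0" --pt "0 -1 0.5 0 0 0" --pt "0 -1 0 0 0 0" --pt "0 -1 0 0 0 0" --pt "0 -1 0 0 0 0"

```text
t: 15.82
eef_pos: [0.5584, -0.1013, 0.1592]
ee_rot: [3.141, -0.001, 0.85]
force: [0.9, -0.0, 0.8]
width: 0.0002
```

drive_tool --pt "0 -1 0 0 0 0" --pt "0 -1 0 0 0 0" --pt "0 0 0 0 0 0"

```text
t: 16.2
eef_pos: [0.5582, -0.1822, 0.1587]
ee_rot: [-3.142, -0.0, 0.847]
force: [0.5, 0.4, 0.2]
width: 0.0003
```

```bash
python3 look.py 7 plug; python3 - <<'E'
from g import *
from rect import rect
o=rect("top","pics/top7.png","pics/rect7.png",p,lines=False)
b=cv2.imread("pics/side7.png")
cv2.imwrite("pics/c7.png",np.hstack([cv2.resize(o[20:220,20:220],None,fx=2,fy=2),cv2.resize(b[150:215,235:300],(400,400),interpolation=cv2.INTER_CUBIC)]))
E
```

```text
top plug 0.75 [0.6022 0.1574 0.016 ] [209. 159.]
top plug 0.7 [ 0.7137  0.1046 -0.0024] [231. 115.]
top plug 0.43 [ 5.803e-01 -1.849e-01  4.000e-04] [351. 165.]
side plug 0.75 [0.6023 0.1559 0.0117] [267. 182.]
side plug 0.68 [ 5.807e-01 -1.903e-01  4.000e-04] [338. 269.]
side plug 0.62 [ 0.339  -0.0276 -0.0013] [198. 257.]
side plug 0.46 [0.7121 0.1013 0.0009] [312. 186.]
```

View pics/c7.png

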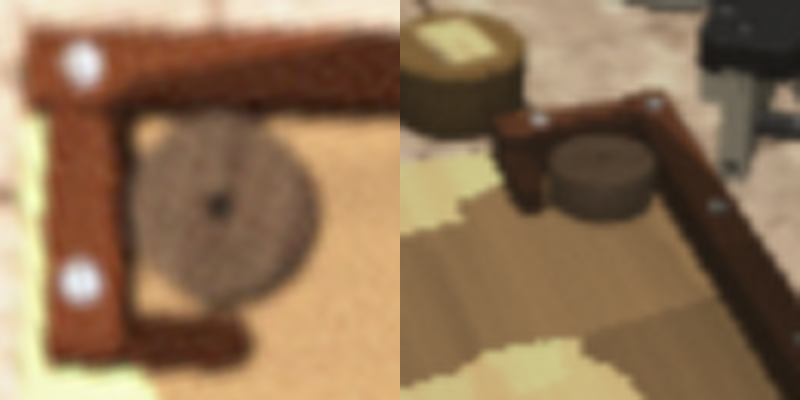

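The crop shows the plug in the corner: centre (220,208), left edge on the stop at u≈132, top edge at the fence foot v≈112. The last push was mostly along y (about 12 N against 2 N in x), so stop friction could hide a sub-millimetre gap at the fence. I'll turn the face back 30° and add one gentle press aimed mainly at the fence, keeping clear of the lip.

drive_tool --pt "0.035 0.97 0 0 0 -1" --pt "0.035 0.97 0 0 0 -1" --pt "0.035 0.97 0 0 0 -1" --pt "0.035 0.97 0 0 0 -1" --pt "0.035 0.97 0 0 0 -1"

```text
t: 17.02
eef_pos: [0.566, 0.0165, 0.1592]
ee_rot: [-3.141, -0.001, 0.325]
force: [-0.5, -0.8, -0.5]
width: 0.0004
```

drive_tool --pt "0.035 0.97 0 0 0 0" --pt "0.035 0.97 0 0 0 0" --pt "0.035 0.97 0 0 0 0" --pt "0 0 -1 0 0 0" --pt "0 0 -0.6 0 0 0"

```text
t: 17.65
eef_pos: [0.5693, 0.1321, 0.0936]
ee_rot: [-3.141, 0.001, 0.33]
force: [0.2, 0.1, -0.3]
width: 0.0003
```

drive_tool --pt "0 0 -0.3 0 0 0" --pt "0 0 0 0 0 0"

```text
t: 17.9
eef_pos: [0.5701, 0.1309, 0.0826]
ee_rot: [3.141, 0.001, 0.328]
force: [0.9, -0.0, 0.0]
width: 0.0004
```

```bash
python3 st.py
```

```text
17.9 [0.5701 0.1309 0.0826] [ 4.5 73.3] [ 0.9 -0.   0. ]
side 0.79 [ 31.  103.1] 0.011165185597795335
```

drive_tool --pt "-0.09 -0.083 0 0 0 0" --pt "0 0 -0.8 0 0 0" --pt "0 0 -0.76 0 0 0" --pt "0 0 0 0 0 0"

```text
t: 18.5
eef_pos: [0.5656, 0.1263, 0.0194]
ee_rot: [3.141, 0.003, 0.326]
force: [-0.8, -0.1, 0.3]
width: 0.0004
```

drive_tool --pt "0.07 0.024 0 0 0 0" --pt "0.07 0.024 0 0 0 0" --pt "0.07 0.024 0 0 0 0" --pt "0 0 0 0 0 0"

```text
t: 19.0
eef_pos: [0.5758, 0.1304, 0.021]
ee_rot: [-3.141, -0.001, 0.327]
force: [-0.0, 0.8, 0.1]
width: 0.0003
```

drive_tool --pt "0.047 0.016 0 0 0 0" --pt "0 0 0 0 0 0"

```text
t: 19.25
eef_pos: [0.5773, 0.1308, 0.0205]
ee_rot: [3.142, 0.0, 0.327]
force: [0.2, -0.2, -0.4]
width: 0.0005
```

drive_tool --pt "0.035 0.012 0 0 0 0" --pt "0 0 0 0 0 0"

```text
t: 19.5
eef_pos: [0.5782, 0.1311, 0.0204]
ee_rot: [3.141, 0.001, 0.327]
force: [-0.9, -1.5, 1.0]
width: 0.0005
```

drive_tool --pt "0.03 0.01 0 0 0 0" --pt "0 0 0 0 0 0"

```text
t: 19.75
eef_pos: [0.5785, 0.131, 0.0202]
ee_rot: [3.141, 0.003, 0.327]
force: [-5.0, -0.6, 2.5]
width: 0.0005
```

drive_tool --pt "0.03 0.01 0 0 0 0" --pt "0 0 0 0 0 0"

```text
t: 20.0
eef_pos: [0.5787, 0.1309, 0.0199]
ee_rot: [3.141, 0.005, 0.326]
force: [-7.5, -2.0, 4.6]
width: 0.0005
```

drive_tool --pt "0.025 0.008 0 0 0 0" --pt "0 0 0 0 0 0"

```text
t: 20.25
eef_pos: [0.5788, 0.1308, 0.0197]
ee_rot: [3.141, 0.006, 0.326]
force: [-10.6, -2.4, 4.5]
width: 0.0003
```

Stiff contact along the normal, pressing on both faces. I'll retreat, lift, check and hand in.

drive_tool --pt "-0.14 -0.048 0 0 0 0" --pt "-0.3 -0.1 0 0 0 0" --pt "0 -0.2 0.5 0 0 0" --pt "0 0 1 0 0 0" --pt "0 0 1 0 0 0"

```text
t: 20.88
eef_pos: [0.5641, 0.1184, 0.1217]
ee_rot: [3.142, -0.0, 0.327]
force: [1.5, 0.0, -0.1]
width: 0.0005
```

drive_tool --pt "0 -1 0.5 0 0 0" --pt "0 -1 0.5 0 0 0" --pt "0 -1 0 0 0 0" --pt "0 -1 0 0 0 0" --pt "0 -1 0 0 0 0"

```text
t: 21.5
eef_pos: [0.5642, -0.0826, 0.1609]
ee_rot: [3.141, -0.002, 0.327]
force: [-0.1, -0.0, -0.4]
width: 0.0005
```

drive_tool --pt "0 -1 0 0 0 0" --pt "0 -1 0 0 0 0" --pt "0 0 0 0 0 0"

```text
t: 21.88
eef_pos: [0.5639, -0.1636, 0.1605]
ee_rot: [3.141, -0.001, 0.324]
force: [-0.7, -0.5, 0.8]
width: 0.0003
```

```bash
python3 look.py 8 plug pocket; python3 - <<'E'
from g import *
from rect import rect
print("home",T(p,[.0322,.1072]))
o=rect("top","pics/top8.png","pics/rect8.png",p,lines=False)
b=cv2.imread("pics/side8.png")
cv2.imwrite("pics/c8.png",np.hstack([cv2.resize(o[20:220,20:220],None,fx=2,fy=2),cv2.resize(b[150:215,235:300],(400,400),interpolation=cv2.INTER_CUBIC)]))
E
```

```text
top plug 0.68 [0.6032 0.1552 0.0142] [210. 159.]
top pocket 0.7 [0.606  0.1589 0.0111] [209. 158.]
side plug 0.79 [0.7127 0.0983 0.0017] [313. 186.]
side plug 0.63 [ 0.3423 -0.0276 -0.002 ] [200. 257.]
side plug 0.63 [ 0.5808 -0.1883 -0.0015] [337. 269.]
side plug 0.5 [0.6061 0.1555 0.0106] [268. 182.]
side plug 0.17 [0.5518 0.0571 0.0035] [268. 208.]
side pocket 0.86 [0.6018 0.1541 0.0043] [267. 185.]
home [0.60388581 0.15871903]
```

View pics/c8.png

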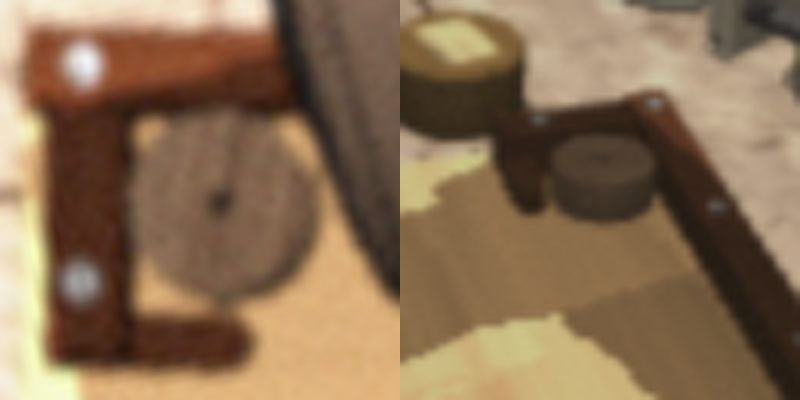

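The plug moved about 1 mm onto the fence (crop centre 208 → 202) and its edge on the stop is unchanged (u≈132). It lies flat with nothing touching it.

```bash
python3 -c "
from station import arm
print(arm.job_done())"
```

```text
the job is handed in; nothing more can be done
None
```

The plug is in the corner pocket against both fence and end stop, and I handed the job in at about 22 s.

- **Moves:** I pushed the brown plug straight to the fence with the closed fingertips. I then slid it about 181 mm along the fence with the tip face angled so it kept pressing inward, until it hit the stop at about 11 N.
- **Fence contact:** A close look suggested the first seating had left the plug about 1 mm off the fence at the very end of the slide. One more gentle press, about 11 N aimed mainly at the fence, closed that gap. For the slide itself I had only small forces and rough detector positions, because the arm hid the plug in most pictures, so unbroken fence contact is not confirmed.
- **Last checks:** The final pictures show the plug flat in the corner, its edge on the stop unchanged and the arm clear. The network's plug and pocket points agree to about 4–5 mm, which is its own accuracy. The firm resistance felt in both directions is the better evidence that it is home.
- **Other objects:** I did not touch the spare plug, wax tin, sanding block or coloured look-alikes.

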